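# Make up a cover kit and a seed-counting kit

## Task

Make up the two kits on the grey boards. On the larger board (double circle) goes the cover kit: set the wide domed cover, upside down as it lies, in the double circle, cup the taller, narrower cover upside down inside it, and lay the marker pen along the long outline; on the smaller board (single circle) goes the counting kit: the seed dish in the circle and the tweezers along the long outline. Keep the seed dish level, and leave the eraser and the tape roll where they lie.

Things in the scene. Friction and masses are not known exactly. Their poses are not given: they have to be found in the camera images.
- cover_board: the larger kit board, a flat dark grey plate 190 x 122 mm and 8 mm thick with square corners, fixed to the table. Origin: centre of its underside, on the table; x along its 190 mm length, y across, z up, so its top is at z = +8 mm. Outlines are painted flat on its top: a double circle (outer diameter 72 mm) centred at x = +45, y = -20 mm, for the covers; a long round-ended outline 150 x 22 mm along the board's x axis, centred at x = 0, y = +38 mm, for the marker pen.
- count_board: the smaller kit board, a flat dark grey plate 166 x 110 mm and 8 mm thick, fixed to the table. Origin: centre of its underside, on the table; x along its 166 mm length, y across, z up, top at z = +8 mm. Painted flat on its top: a single circle (diameter 66 mm) centred at x = +35, y = -16 mm, for the seed dish; a long round-ended outline 140 x 22 mm along the board's x axis, centred at x = 0, y = +36 mm, for the tweezers.
- wide_cover_mid (a point): the wide domed cover, aluminium, lying upside down so that it looks like a bowl, round, open at the top: 66 mm across its rim (nearly upright there; 64 mm across 14 mm below the rim), 48 mm across its flat foot, 34 mm high, wall 3 mm, floor 4 mm thick, about 0.12 kg. The point is on its axis, half-way up (17 mm above its foot); z points up out of the mouth. Grasp it across the outside of the rim.
- tall_cover_mid (a point): the taller, narrower domed cover, aluminium, also lying upside down: 53 mm across its rim (nearly upright there; 51 mm across 22 mm below the rim), 36 mm across its flat foot, 46 mm high, wall 3 mm, about 0.09 kg. The point is on its axis, half-way up (23 mm above its foot); z points up out of the mouth. Cupped in the wide cover it stands on that one's inner floor, its foot 4 mm above the other's foot and its rim 16 mm above the other's rim, with a few mm of play.
- seed_dish_mid (a point): the clear plastic dish with a few seeds (fixed in it), round, 60 mm across, 12 mm high, about 0.04 kg. The point is on its axis, half-way up (6 mm above its foot); z up.
- forceps_mid (a point): the steel tweezers lying flat: 126 mm long, up to 14 mm wide, 8 mm high, about 0.03 kg. The point is at the middle of the length, width and height; y points along the length, z up. Either end may point either way.
- marker_mid (a point): the red marker pen lying flat: 135 mm long, barrel 11 mm wide and 11 mm high, about 0.02 kg. The point is at the middle of the length, width and height of the barrel; y points along the length, z up. Either end may point either way.
- rubber_bar_mid (a point): the eraser in its card sleeve, 45 x 19 x 11 mm, loose, a bystander to be left alone. The point is its centre; y along its length.
- tape_roll_mid (a point): the white tape roll lying flat, 47 mm across, 18 mm high, loose, a bystander to be left alone. The point is its centre.
Mind the look-alikes: they are no part of the job. Leave any pink look-alike of the part that bears tall_cover_mid alone.

How it is judged:
At the end, for the whole second after the job is handed in: Covers: wide one within 12 mm of the double circle's centre along x and y, taller one upright inside it, axes within 8 mm. Dish within 12 mm of its circle's centre. Pen and tweezers on their outlines: 20 mm along, 12 mm across, 0.2 rad. All flat on the right board, released, at rest (x of wide_cover_mid in the frame of cover_board between 0.033 and 0.057 m and y of wide_cover_mid in the frame of cover_board between -0.032 and -0.008 m and z of wide_cover_mid in the frame of cover_board between 0.021 and 0.029 m and angle between each of wide_cover_mid, seed_dish_mid, forceps_mid, tall_cover_mid's own z axis and vertical below 0.15 rad and x of marker_mid in the frame of cover_board between -0.02 and 0.02 m and y of marker_mid in the frame of cover_board between 0.026 and 0.05 m and z of marker_mid in the frame of cover_board between 0.0095 and 0.0175 m and x of seed_dish_mid in the frame of count_board between 0.023 and 0.047 m and y of seed_dish_mid in the frame of count_board between -0.028 and -0.004 m and z of seed_dish_mid in the frame of count_board between 0.01 and 0.018 m and x of forceps_mid in the frame of count_board between -0.02 and 0.02 m and y of forceps_mid in the frame of count_board between 0.024 and 0.048 m and z of forceps_mid in the frame of count_board between 0.008 and 0.016 m and horizontal distance between tall_cover_mid and wide_cover_mid below 0.008 m and z of tall_cover_mid in the frame of cover_board between 0.031 and 0.039 m and angle between the y axis of marker_mid and the x axis of cover_board, either way round below 0.2 rad and angle between the y axis of forceps_mid and the x axis of count_board, either way round below 0.2 rad and linear speed of each of wide_cover, tall_cover, seed_dish, forceps, marker below 0.02 m/s); the robot touches nothing.
It fails at once if the seed dish is tipped more than 0.5 rad (angle between seed_dish_mid's own z axis and vertical above 0.5 rad).
It fails at once if the eraser is shifted by more than 25 mm (distance of rubber_bar_mid from where it was at the start of the episode above 0.025 m).
It fails at once if the tape roll is shifted by more than 25 mm (distance of tape_roll_mid from where it was at the start of the episode above 0.025 m).
It also fails if it takes over 136 s, if anything falls off the work surface, if the arm or the gripper's body presses on something with over 40 N, if the wrist force passes 120 N, or if a joint passes its speed limit or range.

## Robot

A 6-joint arm with a two-finger parallel gripper is mounted at the origin on the work surface; the furniture and walls round the work are solid. World frame = base frame: x ahead of the robot, y to its left, z up, the work surface at z = 0. Lengths are in m, angles in rad, forces in N, time in s.
With the tool pointing down it reaches from about 0.3 to 0.775 m from the base axis. Payload 14.6 kg.
Tool frame: the origin (TCP) lies midway between the tips of the shut fingers; the grasp point (between the pads) lies 19 mm behind it; z points along the fingers, y is the direction in which the jaws open and shut (so a half turn about z gives the same grasp; the last joint's range is limited). The gripper opens to 94 mm and grips with 3 to 60 N. Pads are 16 mm wide; open, the fingers measure 119 mm over their backs; the gripper's body (75 mm by 177 mm) begins 78 mm behind the grasp point.
Start: joints at [-1.236, 0.3, 1.521, -0, 1.321, -0.067], TCP at [0.215, -0.506, 0.205] pointing down, gripper open.
Joint ranges: [-3.03, 3.03], [-0.79, 2.21], [0.23, 2.52], [-1.04, 4.18], [0, 3.07], [-2.55, 2.55]. Speed limits (rad/s): [2.22, 2.22, 2.57, 3.14, 3.14, 3.14].

## Interface

Orientations are given as a rotation vector (axis times angle).
In Python, from rig import monitor, grab_frame, arm gives the robot as it stands.
- The arm moves only by the tool move_arm, never from a script. Its argument "series" is a list that holds one entry, the list of rows, each a list of 6 numbers: the shift along the world's x, y, z each as a share of 0.3 m, from -1 to 1, then the turn, a rotation vector about the world's x, y, z each as a share of 90 degrees, from -1 to 1. A call has 1 to 8 rows; each row is the pose to reach, as a shift and turn from the pose commanded when the call began; what a row does not reach only later rows make up. A row lasts 1/8 s, in which the tool goes at most 62.5 mm and 10.7 degrees, less where a joint would pass 70% of its speed; a pose out of reach is approached as far as the arm can. A call with a number of a shift or a turn outside -1 to 1 is refused whole. A call with a gripper value outside its range is refused whole. "claw" is the closure, from -1 (fully open) to 1 (shut), so that 0 is half open, set as the call begins (left out, the last holds). The fingers move at their own pace and stop on an object; "grip_force" is the grip in N (left out, the last holds). Time passes only in rows, so rows that repeat a pose let the fingers close. It gives the time, the measured TCP pose, the force and the opening at its end, in the units of the state.
- monitor.get_state(): the state, without advancing time (a new reading comes with each control period).
- grab_frame(name): name is "scene" or "top"; returns a dict with "pixels" (480x640x3 uint8, red, green, blue), "fx", "fy", "cx", "cy" (pixels), "R" (3x3) and "t" (3): a world point X has camera coordinates R X + t. Camera axes: x right, y down, z forward; pixel columns grow to the right and rows downward; lengths in m; the calibration is good to about 2 mm. A picture is of the moment at which its call begins. There is no depth.
- arm.job_done(): hands the job in, once; it reports no verdict.
The state is a dict: "time": time; "q": joint angles; "dq": joint speeds; "effort": joint torques, N m; "tcp_pos": TCP position; "ee_rot": TCP orientation; "force": force on the tool from outside, world axes, zero at the start; "ft_torque": the same for the moment, N m; "gripper_width": finger opening in m.
Only numpy, scipy, OpenCV 4.12 (cv2) and the standard library are available. Lean on these libraries where they do the work, as an engineer would, in place of code of your own. Each camera call takes 0.05 s, during which the arm holds its last target. There are 200 camera calls.

## Working session

There is one attempt and no reset: what is moved stays moved. The work goes in short steps, Python scripts to look and compute and a tool call to move; the robot and the scene stay as the last step left them, time stands still between calls to the robot, and variables do not carry over. Pictures are saved under pics/ and viewed, about 12 in all and at most 16, crops included, and the job is handed in when it is done.

Besides the shell and the picture viewer there is one more tool, called after ">>>" by a JSON object that holds its "op" and its "data", one argument or row to a line. move_arm: Moves the arm, as the interface text tells. Its arguments: {"type":"object","properties":{"series":{"type":"array","items":{"type":"array","items":{"type":"array","items":{"type":"number"}}}},"claw":{"type":"number"},"grip_force":{"type":"number"}},"required":["series"]}

```bash
mkdir -p pics
python3 - <<'E'
from rig import monitor, grab_frame
import cv2,numpy as np
s=monitor.get_state();print(s)
for n in("top","scene"):
    f=grab_frame(n);cv2.imwrite(f"pics/{n}0.png",f["pixels"][:,:,::-1]);np.savez(f"{n}0.npz",**f)
    print(n,f["fx"],f["cx"],f["cy"],f["R"],f["t"], -f["R"].T@f["t"])
E
```

```text
{'time': 0.0, 'q': array([-1.23559956e+00,  3.00459960e-01,  1.52159058e+00,  2.39199008e-05,
        1.32067353e+00, -6.65997721e-02]), 'dq': array([ 0.00046099, -0.00149329,  0.00078535,  0.00030694,  0.00037326,
        0.00048077]), 'effort': array([-2.36670840e-04, -5.31808877e+01, -3.52735412e+01,  7.08030956e-02,
        2.44483317e-02, -9.98908945e-05]), 'tcp_pos': array([ 0.21500751, -0.50595106,  0.20488842]), 'ee_rot': array([-3.07730821e+00, -6.26670114e-01,  2.01817823e-04]), 'force': array([-0.12596062, -0.95744863,  0.53498184]), 'ft_torque': array([ 0.00336703, -0.05895451, -0.02277926]), 'gripper_width': 0.09431494717050774}
top 514.4047784077866 317.2462062435213 241.70495941899426 [[ 0.02286938 -0.99956783  0.01846983]
 [-0.99390234 -0.02472531 -0.107456  ]
 [ 0.10786623 -0.01589976 -0.99403827]] [-0.1291183   0.47229489  1.42762227] [ 0.31837562 -0.09468602  1.47224688]
scene 460.04810037227594 322.7343024532109 244.9651935913732 [[ 0.67830152 -0.73447877 -0.02116545]
 [-0.4395897  -0.38254889 -0.8126606 ]
 [ 0.58878514  0.56053303 -0.5823528 ]] [-0.40724656  0.22975902  1.22590557] [-0.34455932 -0.89838046  0.89200609]
```

View pics/top0.png

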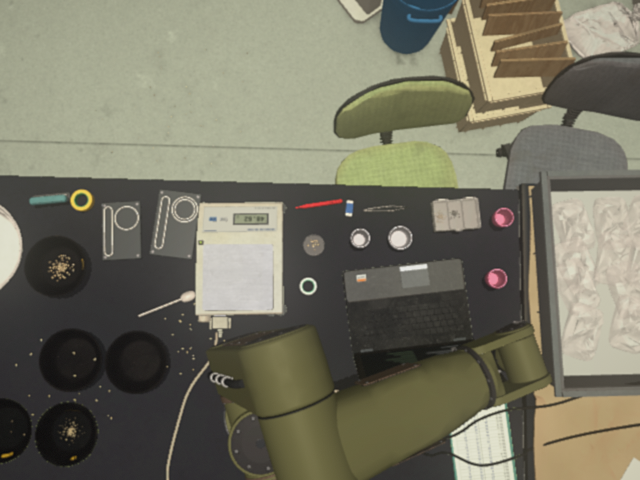

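View pics/scene0.png

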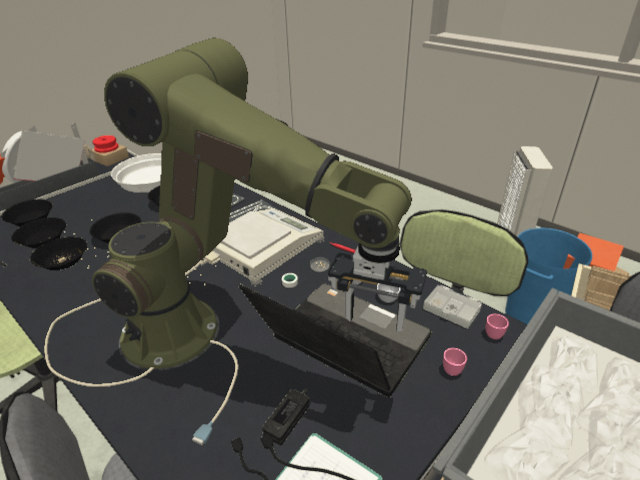

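The top view looks down with +x up and +y to the left. The boards are at about (121,230) and (176,222). Pen (320,204), eraser (349,208), tweezers (385,209), dish (314,245), covers (360,239) and (400,238), and tape (308,286). The pink look-alikes are at right. I'll take enlarged crops.

Run:
```python
import cv2,numpy as np
a=cv2.imread("pics/top0.png")
b=cv2.resize(a[180:270,95:205],None,fx=5,fy=5,interpolation=cv2.INTER_CUBIC)
c=cv2.resize(a[190:300,285:425],None,fx=5.7,fy=5.4,interpolation=cv2.INTER_CUBIC)
cv2.imwrite("pics/cb.png",b);cv2.imwrite("pics/cc.png",cv2.resize(a[190:300,285:425],None,fx=5,fy=5,interpolation=cv2.INTER_CUBIC))
```

```text
(no output)
```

View pics/cb.png

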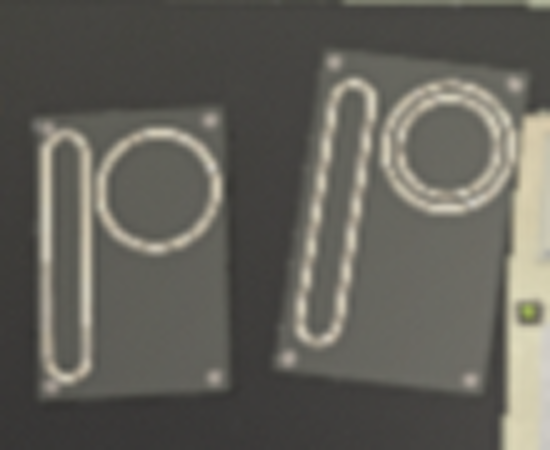

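View pics/cc.png

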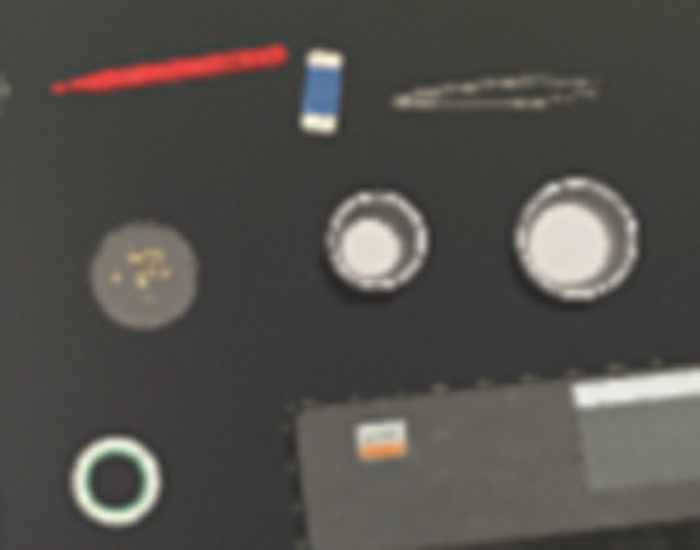

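```bash
cat > h.py <<'E'
import numpy as np
def ray(f,px,z):
    d=f["R"].T@np.array([(px[0]-f["cx"])/f["fx"],(px[1]-f["cy"])/f["fy"],1]);c=-f["R"].T@f["t"]
    return (c+d*(z-c[2])/d[2])[:2]
def proj(f,X):
    p=f["R"]@np.array(X)+f["t"];return np.array([f["fx"]*p[0]/p[2]+f["cx"],f["fy"]*p[1]/p[2]+f["cy"]])
E
python3 - <<'E'
from h import *
np.set_printoptions(precision=4,suppress=True)
f=dict(np.load("top0.npz"))
def P(o,u,z): return ray(f,(o[0]+(u[0]+.5)/5-.5,o[1]+(u[1]+.5)/5-.5),z)
B=(95,180);C=(285,190)
for n,cs,ci,sl,off,so in(("count",[(33,121),(222,107),(230,388),(40,400)],(160,190),[(66,130),(68,382)],(.035,-.016),.036),
  ("cover",[(326,51),(527,72),(483,393),(275,368)],(450,147),[(353,80),(318,347)],(.045,-.02),.038)):
    c=np.array([P(B,u,.008) for u in cs]);o=c.mean(0);d=(c[0]-c[3]+c[1]-c[2]);a=np.arctan2(d[1],d[0])
    R=np.array([[np.cos(a),-np.sin(a)],[np.sin(a),np.cos(a)]])
    s=np.array([P(B,u,.008) for u in sl])
    print(n,o,"yaw",a,"L",np.linalg.norm(c[0]-c[3]),np.linalg.norm(c[0]-c[1]))
    print(" circle",P(B,ci,.008),o+R@off,"slot",s.mean(0),o+R@[0,so],np.linalg.norm(s[0]-s[1]),np.arctan2(*(s[0]-s[1])[::-1]))
for n,u,v,z in(("pen",(52,89),(288,53),.006),("twz",(393,101),(598,90),.005),("eraser",(323,52),(318,132),.011)):
    p,q=P(C,u,z),P(C,v,z);print(n,(p+q)/2,np.linalg.norm(p-q),"ang",np.arctan2(*(p-q)[::-1]))
for n,u,r,z in(("tall",(377,242),51,.046),("wide",(577,239),61,.034),("dish",(145,276),54,.012),("tape",(116,481),45,.018)):
    print(n,P(C,u,z),"diam",np.linalg.norm(P(C,(u[0]+r,u[1]),z)-P(C,(u[0]-r,u[1]),z)), np.hypot(*P(C,u,z)))
for n,p in(("balTL",(199,203)),("balTR",(284,204)),("balBR",(281,315)),("balBL",(196,315)),("lapTL",(345,272)),("lapTR",(464,260))):
    print(n,ray(f,p,.0),ray(f,p,.06))
E
```

```text
count [0.4962 0.4423] yaw 0.08990138448303538 L 0.16051111200277185 0.10761584188764751
 circle [0.533  0.4283] [0.5325 0.4295] slot [0.4941 0.4786] [0.493  0.4782] 0.14491135283471743 0.07404785810893774
cover [0.5193 0.2893] yaw -0.09378575241054321 L 0.18457468284109532 0.11615175268578258
 circle [0.5622 0.2646] [0.5622 0.2652] slot [0.5224 0.3278] [0.5228 0.3271] 0.1549626799682453 -0.07356719411195094
pen [ 0.5878 -0.1196] 0.13816755757654478 ang 1.7503828438839475
twz [ 0.5785 -0.3085] 0.11934914639048799 ang 1.650979267602724
eraser [ 0.5769 -0.2064] 0.046820782907189 ang -0.04536287963255481
tall [ 0.4865 -0.2368] diam 0.057131235832722525 0.5410857265568744
wide [ 0.4925 -0.3511] diam 0.06911717556747901 0.6047926138578195
dish [ 0.4677 -0.1078] diam 0.061638232231029495 0.47996447382436985
tape [ 0.3506 -0.0942] diam 0.05069642078398663 0.36304829977432207
balTL [0.5821 0.2261] [0.5714 0.213 ]
balTR [ 0.5856 -0.0194] [ 0.5747 -0.0224]
balBR [ 0.2669 -0.0204] [ 0.269  -0.0234]
balBL [0.2615 0.2193] [0.2638 0.2065]
lapTL [ 0.3929 -0.1997] [ 0.3898 -0.1954]
lapTR [ 0.4356 -0.5425] [ 0.4308 -0.5243]
```

>>> {"op": "move_arm", "data": {
  "series": [
    [[0,0,0.2,0,0,0],[0.925,0.517,0.2,0,0,0.744],[0.925,0.517,0.2,0,0,0.744],[0.925,0.517,0.2,0,0,0.744],[0.925,0.517,0.2,0,0,0.744],[0.925,0.517,0.2,0,0,0.744],[0.925,0.517,0.2,0,0,0.744],[0.925,0.517,0.2,0,0,0.744]]
  ],
  "claw": -1,
  "grip_force": 20
}}

```text
time: 1.1
tcp_pos: [0.4933, -0.3502, 0.2647]
ee_rot: [-2.215, -2.226, 0.0]
force: [-0.3, 0.4, 0.5]
gripper_width: 0.094
```

>>> {"op": "move_arm", "data": {
  "series": [
    [[0,-0.003,-0.2,0,0,0],[0,-0.003,-0.4,0,0,0],[0,-0.003,-0.6,0,0,0],[0,-0.003,-0.75,0,0,0],[0,-0.003,-0.85,0,0,0],[0,-0.003,-0.85,0,0,0]]
  ]
}}

```text
time: 1.85
tcp_pos: [0.4915, -0.3511, 0.0082]
ee_rot: [-2.219, -2.218, 0.001]
force: [0.6, -1.2, -0.0]
gripper_width: 0.0938
```

>>> {"op": "move_arm", "data": {
  "series": [
    [[0,0,0,0,0,0],[0,0,0,0,0,0],[0,0,0,0,0,0],[0,0,0,0,0,0],[0,0,0,0,0,0],[0,0,0,0,0,0],[0,0,0.1,0,0,0],[0,0,0.2,0,0,0]]
  ],
  "claw": 1
}}

```text
time: 2.85
tcp_pos: [0.4923, -0.3518, 0.0709]
ee_rot: [-2.221, -2.22, 0.0]
force: [-0.4, 0.7, -0.5]
gripper_width: 0.0636
```

>>> {"op": "move_arm", "data": {
  "series": [
    [[0,0,0.2,0,0,0],[0,0.1,0.38,0,0,0],[0.05,0.22,0.52,0,0,0],[0.1,0.38,0.6,0,0,0],[0.15,0.55,0.6,0,0,0],[0.2,0.75,0.6,0,0,0],[0.23,0.95,0.6,0,0,0],[0.23,1,0.6,0,0,0]]
  ]
}}

```text
time: 3.85
tcp_pos: [0.5616, -0.049, 0.2503]
ee_rot: [-2.218, -2.224, 0.0]
force: [-0.1, 0.2, -1.6]
gripper_width: 0.0638
```

>>> {"op": "move_arm", "data": {
  "series": [
    [[0,0.2,0,0,0,0],[0,0.4,0,0,0,0],[0,0.6,0,0,0,0],[0,0.8,0,0,0,0],[0,1,0,0,0,0],[0,1,0,0,0,-0.05],[0,1,0,0,0,-0.05],[0,1,0,0,0,-0.05]]
  ]
}}

```text
time: 4.85
tcp_pos: [0.5618, 0.247, 0.2505]
ee_rot: [2.307, 2.133, -0.0]
force: [-0.3, 0.3, -1.3]
gripper_width: 0.0633
```

>>> {"op": "move_arm", "data": {
  "series": [
    [[0,0.06,-0.2,0,0,0],[0,0.06,-0.4,0,0,0],[0,0.06,-0.6,0,0,0],[0,0.06,-0.7,0,0,0],[0,0.06,-0.75,0,0,0],[0,0.06,-0.775,0,0,0],[0,0.06,-0.777,0,0,0],[0,0.06,-0.777,0,0,0]]
  ]
}}

```text
time: 5.85
tcp_pos: [0.5622, 0.2661, 0.0185]
ee_rot: [2.307, 2.132, 0.003]
force: [1.8, -0.3, 1.3]
gripper_width: 0.0635
```

>>> {"op": "move_arm", "data": {
  "series": [
    [[0,0,-0.003,0,0,0],[0,0,-0.003,0,0,0],[0,0,-0.003,0,0,0],[0,0,-0.003,0,0,0],[0,0,0.1,0,0,0],[0,0,0.3,0,0,0],[0,0,0.5,0,0,0],[0,0,0.7,0,0,0]]
  ],
  "claw": -1
}}

```text
time: 6.85
tcp_pos: [0.5613, 0.2659, 0.2295]
ee_rot: [2.307, 2.132, 0.0]
force: [-0.8, -0.0, 0.3]
gripper_width: 0.0938
```

>>> {"op": "move_arm", "data": {
  "series": [
    [[0,-0.1,0.05,0,0,0],[-0.05,-0.3,0.07,0,0,0],[-0.1,-0.5,0.07,0,0,0],[-0.15,-0.7,0.07,0,0,0],[-0.2,-0.9,0.07,0,0,0],[-0.25,-1,0.07,0,0,0],[-0.25,-1,0.07,0,0,0]]
  ]
}}

```text
time: 7.72
tcp_pos: [0.486, -0.0356, 0.2487]
ee_rot: [2.31, 2.128, 0.0]
force: [1.0, 0.6, 0.4]
gripper_width: 0.0943
```

>>> {"op": "move_arm", "data": {
  "series": [
    [[0,-0.2,0,0,0,0],[0,-0.4,0,0,0,0],[0,-0.6,0,0,0,0],[0,-0.67,0,0,0,0],[0,-0.675,0,0,0,0],[0,-0.675,-0.15,0,0,0],[0,-0.675,-0.3,0,0,0],[0,-0.675,-0.3,0,0,0]]
  ]
}}

```text
time: 8.72
tcp_pos: [0.4859, -0.2341, 0.1563]
ee_rot: [-2.302, -2.131, 0.002]
force: [0.2, 0.3, 0.7]
gripper_width: 0.0941
```

Run:
```python
from rig import monitor, grab_frame
import cv2,numpy as np
print(monitor.get_state()["tcp_pos"])
f=grab_frame("top");a=f["pixels"][:,:,::-1];cv2.imwrite("pics/top1.png",a)
b=cv2.resize(a[180:270,145:255],None,fx=4,fy=4,interpolation=cv2.INTER_CUBIC)
c=cv2.resize(a[180:270,300:410],None,fx=4,fy=4,interpolation=cv2.INTER_CUBIC)
s=grab_frame("scene")["pixels"][:,:,::-1]
s=cv2.resize(s[200:350,280:480],(440,330))
cv2.imwrite("pics/m1.png",cv2.resize(np.vstack([np.hstack([b,c])]),(800,327)));np.savez("top1.npz",**f)
```

```text
[ 0.48592786 -0.23405843  0.15625221]
```

View pics/m1.png

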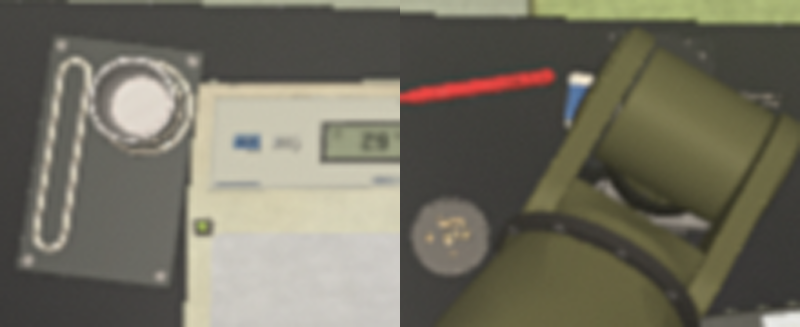

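Run:
```python
from h import *
import cv2
for n,z,(x0,y0,w),k in(("top1",.042,(165,190,36),"wide placed"),("top0",.046,(342,222,36),"tall"),("top0",.034,(382,220,36),"wide0"),("top0",.012,(297,228,34),"dish")):
    f=dict(np.load(n+".npz"));g=cv2.cvtColor(f["pixels"][y0:y0+w,x0:x0+w],cv2.COLOR_RGB2GRAY)
    g=cv2.resize(g,None,fx=8,fy=8,interpolation=cv2.INTER_CUBIC)
    r={"tall":75,"dish":88}.get(k,97)
    c=cv2.HoughCircles(g,cv2.HOUGH_GRADIENT,2,5,param1=60,param2=15,minRadius=int(r*.85),maxRadius=int(r*1.12))
    for u,v,R in c[0][:4]: print(k,ray(f,(x0+(u+.5)/8-.5,y0+(v+.5)/8-.5),z).round(4),"px",round(x0+u/8,1),round(y0+v/8,1),"diam",R/8*2*(1.472-z)/514.4)
```

```text
wide placed [0.5614 0.2668] px 181.4 207.6 diam 0.058934677
wide placed [0.5574 0.2568] px 184.9 209.1 diam 0.07422434
wide placed [0.5585 0.2673] px 181.1 208.6 diam 0.06338257
wide placed [0.5663 0.2698] px 180.4 205.9 diam 0.07269537
tall [ 0.4867 -0.2366] px 360.4 238.4 diam 0.055859055
tall [ 0.4881 -0.2352] px 359.9 237.9 diam 0.052809674
tall [ 0.4875 -0.2394] px 361.4 238.1 diam 0.0497603
tall [ 0.4866 -0.2338] px 359.4 238.4 diam 0.049621694
wide0 [ 0.4931 -0.3516] px 400.6 237.6 diam 0.06723152
wide0 [ 0.4916 -0.3502] px 400.1 238.1 diam 0.0684895
wide0 [ 0.4952 -0.3487] px 399.6 236.9 diam 0.06387694
wide0 [ 0.4959 -0.3516] px 400.6 236.6 diam 0.062339418Traceback (most recent call last):
  File "<stdin>", line 8, in <module>
TypeError: 'NoneType' object is not subscriptable
```

>>> {"op": "move_arm", "data": {
  "series": [
    [[0.003,-0.008,-0.2,0,0,0],[0.003,-0.008,-0.35,0,0,0],[0.003,-0.008,-0.41,0,0,0],[0.003,-0.008,-0.41,0,0,0],[0.003,-0.008,-0.41,0,0,0]]
  ]
}}

```text
time: 9.45
tcp_pos: [0.4887, -0.2394, 0.0376]
ee_rot: [2.305, 2.13, 0.002]
force: [0.6, -0.2, 0.1]
gripper_width: 0.0939
```

>>> {"op": "move_arm", "data": {
  "series": [
    [[0,0,0,0,0,0],[0,0,0,0,0,0],[0,0,0,0,0,0],[0,0,0,0,0,0],[0,0,0,0,0,0],[0,0,0,0,0,0]]
  ],
  "claw": 1
}}

```text
time: 10.2
tcp_pos: [0.4875, -0.2389, 0.0354]
ee_rot: [2.307, 2.132, 0.0]
force: [1.1, 0.2, 0.6]
gripper_width: 0.0511
```

>>> {"op": "move_arm", "data": {
  "series": [
    [[0,0,0.1,0,0,0],[0,0,0.25,0,0,0],[0,0.05,0.4,0,0,0],[0.05,0.15,0.55,0,0,0],[0.1,0.3,0.65,0,0,0],[0.15,0.45,0.7,0,0,0],[0.2,0.62,0.7,0,0,0],[0.245,0.78,0.7,0,0,0]]
  ]
}}

```text
time: 11.2
tcp_pos: [0.5612, -0.0032, 0.2454]
ee_rot: [2.307, 2.132, 0.0]
force: [0.7, -0.5, -1.4]
gripper_width: 0.0511
```

>>> {"op": "move_arm", "data": {
  "series": [
    [[0,0.2,0,0,0,0],[0,0.4,0,0,0,0],[0,0.6,0,0,0,0],[0,0.8,0,0,0,0],[0,0.898,0,0,0,0],[0,0.898,-0.1,0,0,0],[0,0.898,-0.25,0,0,0],[0,0.898,-0.25,0,0,0]]
  ]
}}

```text
time: 12.2
tcp_pos: [0.5595, 0.264, 0.1673]
ee_rot: [-2.306, -2.131, 0.009]
force: [0.2, 0.2, -0.3]
gripper_width: 0.0511
```

>>> {"op": "move_arm", "data": {
  "series": [
    [[0,0.001,-0.1,0,0,0],[0,0.001,-0.2,0,0,0],[0,0.001,-0.27,0,0,0],[0,0.001,-0.32,0,0,0],[0,0.001,-0.36,0,0,0],[0,0.001,-0.385,0,0,0],[0,0.001,-0.4,0,0,0],[0,0.001,-0.4,0,0,0]]
  ]
}}

```text
time: 13.2
tcp_pos: [0.561, 0.2648, 0.0504]
ee_rot: [2.307, 2.132, 0.0]
force: [-0.5, -0.2, -0.7]
gripper_width: 0.0509
```

Free so far, about 3 mm above the seat; ease down and release.

>>> {"op": "move_arm", "data": {
  "series": [
    [[0,0,-0.004,0,0,0],[0,0,-0.008,0,0,0],[0,0,-0.009,0,0,0],[0,0,-0.009,0,0,0]]
  ]
}}

```text
time: 13.7
tcp_pos: [0.561, 0.2648, 0.0477]
ee_rot: [2.307, 2.132, -0.0]
force: [-0.2, -0.2, -0.6]
gripper_width: 0.0511
```

>>> {"op": "move_arm", "data": {
  "series": [
    [[0,0,0,0,0,0],[0,0,0,0,0,0],[0,0,0,0,0,0],[0,0,0,0,0,0],[0,0,0.1,0,0,0],[0,0,0.25,0,0,0],[0,0,0.45,0,0,0],[0,0,0.65,0,0,0]]
  ],
  "claw": -1
}}

```text
time: 14.7
tcp_pos: [0.5607, 0.2647, 0.2446]
ee_rot: [-2.307, -2.132, 0.0]
force: [0.0, -0.4, 0.0]
gripper_width: 0.0938
```

>>> {"op": "move_arm", "data": {
  "series": [
    [[0,-0.15,0.03,0,0,0],[-0.1,-0.35,0.03,0,0,0],[-0.2,-0.52,0.03,0,0,0],[-0.3,-0.7,0.03,0,0,0],[-0.31,-0.88,0.03,0,0,0],[-0.31,-1,0.03,0,0,0],[-0.31,-1,0.03,0,0,0]]
  ]
}}

```text
time: 15.58
tcp_pos: [0.4678, -0.037, 0.2518]
ee_rot: [2.31, 2.128, 0.0]
force: [0.7, 0.6, 0.1]
gripper_width: 0.0937
```

>>> {"op": "move_arm", "data": {
  "series": [
    [[0,-0.15,0,0,0,0],[0,-0.242,0,0,0,0],[0,-0.242,-0.15,0,0,0],[0,-0.242,-0.3,0,0,0],[0,-0.242,-0.3,0,0,0]]
  ]
}}

```text
time: 16.2
tcp_pos: [0.4668, -0.1067, 0.1596]
ee_rot: [-2.303, -2.13, 0.004]
force: [-0.0, 0.9, 1.1]
gripper_width: 0.0938
```

Run:
```python
from rig import monitor, grab_frame
import cv2,numpy as np
print(monitor.get_state()["tcp_pos"])
f=grab_frame("top");a=f["pixels"][:,:,::-1]
b=cv2.resize(a[185:265,95:205],(550,400),interpolation=cv2.INTER_CUBIC)
cv2.imwrite("pics/m2.png",b)
```

```text
[ 0.46684462 -0.10674421  0.15961412]
```

View pics/m2.png

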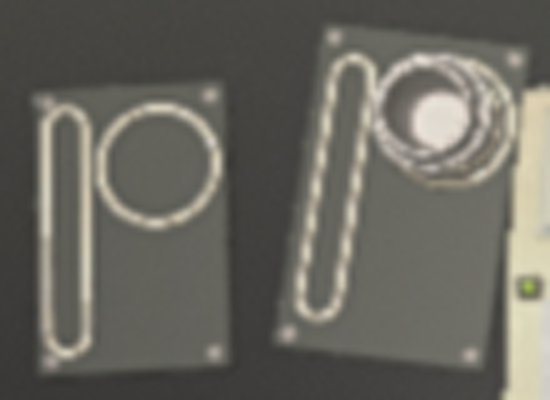

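The crop shows the tall cover nested in the wide cover on the double circle: rim centre at about (425,108), floor at (440,120). Next is the dish.

>>> {"op": "move_arm", "data": {
  "series": [
    [[0,-0.002,-0.2,0,0,0],[0,-0.002,-0.35,0,0,0],[0,-0.002,-0.45,0,0,0],[0,-0.002,-0.5,0,0,0],[0,-0.002,-0.52,0,0,0],[0,-0.002,-0.528,0,0,0],[0,-0.002,-0.528,0,0,0]]
  ]
}}

```text
time: 17.12
tcp_pos: [0.4685, -0.1085, 0.0041]
ee_rot: [2.306, 2.131, 0.001]
force: [0.2, 0.3, -0.6]
gripper_width: 0.094
```

>>> {"op": "move_arm", "data": {
  "series": [
    [[0,0,0,0,0,0],[0,0,0,0,0,0],[0,0,0,0,0,0],[0,0,0,0,0,0],[0,0,0,0,0,0],[0,0,0,0,0,0],[0,0,0.02,0,0,0],[0,0,0.05,0,0,0]]
  ],
  "claw": 1,
  "grip_force": 15
}}

```text
time: 18.12
tcp_pos: [0.4679, -0.1083, 0.0186]
ee_rot: [-2.307, -2.132, 0.0]
force: [-0.5, 0.4, 0.3]
gripper_width: 0.0592
```

>>> {"op": "move_arm", "data": {
  "series": [
    [[0,0,0.12,0,0,0],[0,0,0.28,0,0,0],[0,0.06,0.44,0,0,0],[0.04,0.15,0.58,0,0,0],[0.08,0.3,0.68,0,0,0],[0.12,0.46,0.7,0,0,0],[0.17,0.63,0.7,0,0,0],[0.217,0.79,0.7,0,0,0]]
  ]
}}

```text
time: 19.12
tcp_pos: [0.5332, 0.1304, 0.2291]
ee_rot: [2.307, 2.132, 0.001]
force: [0.7, -0.5, -0.3]
gripper_width: 0.059
```

>>> {"op": "move_arm", "data": {
  "series": [
    [[0,0.18,0,0,0,0],[0,0.36,0,0,0,0],[0,0.54,0,0,0,0],[0,0.72,0,0,0,0],[0,0.88,0,0,0,0],[0,0.97,0,0,0,0],[0,1,0,0,0,0],[0,1,0,0,0,0]]
  ]
}}

```text
time: 20.12
tcp_pos: [0.5331, 0.4283, 0.2284]
ee_rot: [2.307, 2.132, -0.0]
force: [1.1, 0.7, -0.8]
gripper_width: 0.0592
```

>>> {"op": "move_arm", "data": {
  "series": [
    [[0,0,-0.15,0,0,0],[0,0,-0.32,0,0,0],[0,0,-0.47,0,0,0],[0,0,-0.58,0,0,0],[0,0,-0.65,0,0,0],[0,0,-0.69,0,0,0],[0,0,-0.71,0,0,0],[0,0,-0.718,0,0,0]]
  ]
}}

```text
time: 21.12
tcp_pos: [0.5334, 0.4288, 0.0135]
ee_rot: [2.307, 2.132, 0.002]
force: [0.3, -0.6, 0.0]
gripper_width: 0.0588
```

>>> {"op": "move_arm", "data": {
  "series": [
    [[0,0,-0.003,0,0,0],[0,0,-0.003,0,0,0]]
  ]
}}

```text
time: 21.38
tcp_pos: [0.5332, 0.4288, 0.0124]
ee_rot: [2.307, 2.132, 0.001]
force: [-0.5, -0.2, -0.3]
gripper_width: 0.0595
```

>>> {"op": "move_arm", "data": {
  "series": [
    [[0,0,0,0,0,0],[0,0,0,0,0,0],[0,0,0,0,0,0],[0,0,0,0,0,0],[0,0,0.1,0,0,0],[0,0,0.25,0,0,0],[0,0,0.45,0,0,0],[0,0,0.65,0,0,0]]
  ],
  "claw": -1
}}

```text
time: 22.38
tcp_pos: [0.5328, 0.4284, 0.2089]
ee_rot: [-2.307, -2.132, 0.0]
force: [0.2, -0.6, -0.0]
gripper_width: 0.094
```

>>> {"op": "move_arm", "data": {
  "series": [
    [[0,-0.15,0.05,0,0,0.165],[0,-0.35,0.05,0,0,0.165],[0.05,-0.55,0.05,0,0,0.165],[0.1,-0.75,0.05,0,0,0.165],[0.15,-0.95,0.05,0,0,0.165],[0.182,-1,0.05,0,0,0.165]]
  ]
}}

```text
time: 23.12
tcp_pos: [0.5882, 0.1256, 0.2223]
ee_rot: [2.016, 2.409, 0.0]
force: [0.1, 0.8, 0.5]
gripper_width: 0.094
```

>>> {"op": "move_arm", "data": {
  "series": [
    [[0,-0.2,0,0,0,0],[0,-0.4,0,0,0,0],[0,-0.6,0,0,0,0],[0,-0.75,0,0,0,0],[0,-0.828,-0.05,0,0,0],[0,-0.828,-0.2,0,0,0],[0,-0.828,-0.3,0,0,0],[0,-0.828,-0.3,0,0,0]]
  ],
  "claw": -0.2
}}

```text
time: 24.12
tcp_pos: [0.5871, -0.1189, 0.1301]
ee_rot: [-2.009, -2.41, 0.002]
force: [0.6, 0.1, 1.0]
gripper_width: 0.0561
```

Run:
```python
from rig import monitor, grab_frame
from h import *
import cv2
print(monitor.get_state()["tcp_pos"])
f=grab_frame("top");a=f["pixels"][:,:,::-1];np.savez("top2.npz",**f)
b=cv2.resize(a[185:265,95:205],(550,400),interpolation=cv2.INTER_CUBIC)
c=cv2.resize(a[185:265,285:395],(550,400),interpolation=cv2.INTER_CUBIC)
cv2.imwrite("pics/m3.png",cv2.resize(np.hstack([b,c]),(800,291)))
s=grab_frame("scene");cv2.imwrite("pics/s3.png",cv2.resize(s["pixels"][190:350,290:450,::-1],(600,600),interpolation=cv2.INTER_CUBIC))
print(proj(f,(.561,.2663,.058)),proj(f,(.561,.2663,.042)))
```

```text
[ 0.58705616 -0.11887731  0.13007117]
[179.68577643 206.32280623] [181.09743793 207.32627463]
```

View pics/m3.png

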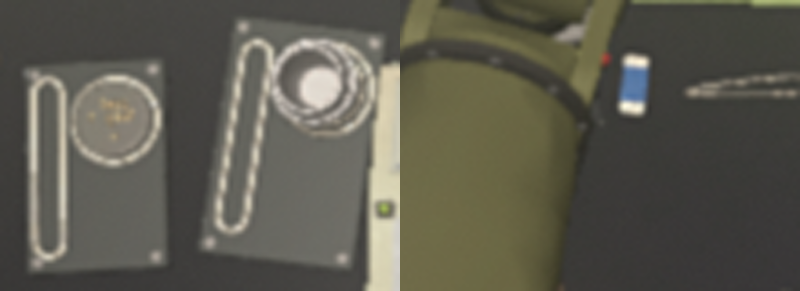

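View pics/s3.png

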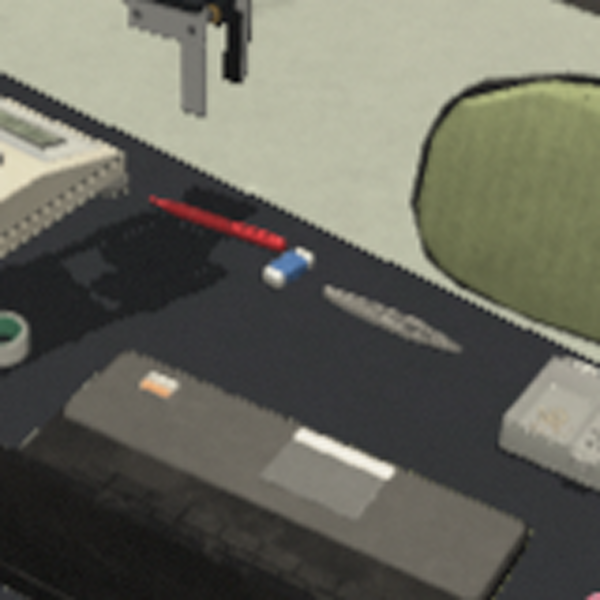

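>>> {"op": "move_arm", "data": {
  "series": [
    [[0,0,-0.15,0,0,0],[0,0,-0.28,0,0,0],[0,0,-0.36,0,0,0],[0,0,-0.4,0,0,0],[0,0,-0.42,0,0,0],[0,0,-0.422,0,0,0],[0,0,-0.422,0,0,0]]
  ]
}}

```text
time: 25.1
tcp_pos: [0.5882, -0.1199, 0.0063]
ee_rot: [2.012, 2.411, 0.001]
force: [-0.1, 0.2, -0.2]
gripper_width: 0.0562
```

>>> {"op": "move_arm", "data": {
  "series": [
    [[0,0,0,0,0,0],[0,0,0,0,0,0],[0,0,0,0,0,0],[0,0,0,0,0,0],[0,0,0,0,0,0],[0,0,0.03,0,0,0],[0,0,0.1,0,0,0],[0,0,0.2,0,0,0]]
  ],
  "claw": 1,
  "grip_force": 12
}}

```text
time: 26.1
tcp_pos: [0.5874, -0.1197, 0.066]
ee_rot: [-2.012, -2.412, 0.001]
force: [-0.6, -0.5, 0.7]
gripper_width: 0.0108
```

Run:
```python
from rig import grab_frame
from h import *
s=grab_frame("scene")
p,q=ray(s,(376.7,267.3),.004),ray(s,(413.2,283.3),.004);print((p+q)/2,np.linalg.norm(p-q),np.arctan2(*(p-q)[::-1]))
```

```text
[ 0.58085383 -0.31344772] 0.12723522566936912 1.6508380588447384
```

>>> {"op": "move_arm", "data": {
  "series": [
    [[0,0,0.18,0,0,0],[0,0.05,0.35,0,0,0.1],[-0.03,0.15,0.48,0,0,0.2],[-0.06,0.3,0.53,0,0,0.3],[-0.1,0.45,0.53,0,0,0.4],[-0.14,0.62,0.53,0,0,0.5],[-0.18,0.8,0.53,0,0,0.6],[-0.216,0.95,0.53,0,0,0.7]]
  ]
}}

```text
time: 27.15
tcp_pos: [0.5222, 0.167, 0.2249]
ee_rot: [0.446, 3.109, 0.0]
force: [0.3, 0.6, -0.7]
gripper_width: 0.0106
```

>>> {"op": "move_arm", "data": {
  "series": [
    [[0,0.17,0,0,0,0.1],[0,0.34,0,0,0,0.133],[0,0.48,0,0,0,0.133],[0,0.54,0,0,0,0.133],[0,0.54,-0.1,0,0,0.133],[0,0.54,-0.25,0,0,0.133],[0,0.54,-0.35,0,0,0.133],[0,0.54,-0.35,0,0,0.133]]
  ]
}}

```text
time: 28.15
tcp_pos: [0.5223, 0.3261, 0.1177]
ee_rot: [-0.13, -3.136, 0.003]
force: [0.2, -0.8, 0.2]
gripper_width: 0.011
```

>>> {"op": "move_arm", "data": {
  "series": [
    [[0,0.004,-0.12,0,0,0],[0,0.004,-0.22,0,0,0],[0,0.004,-0.29,0,0,0],[0,0.004,-0.32,0,0,0],[0,0.004,-0.335,0,0,0],[0,0.004,-0.345,0,0,0],[0,0.004,-0.348,0,0,0],[0,0.004,-0.348,0,0,0]]
  ]
}}

```text
time: 29.15
tcp_pos: [0.523, 0.3285, 0.0153]
ee_rot: [0.129, 3.139, 0.0]
force: [0.6, -1.3, -0.2]
gripper_width: 0.0109
```

>>> {"op": "move_arm", "data": {
  "series": [
    [[0,0,-0.003,0,0,0],[0,0,-0.004,0,0,0],[0,0,-0.004,0,0,0]]
  ]
}}

```text
time: 29.52
tcp_pos: [0.5229, 0.3284, 0.0137]
ee_rot: [-0.129, -3.139, 0.0]
force: [-0.2, -0.2, -1.2]
gripper_width: 0.0114
```

>>> {"op": "move_arm", "data": {
  "series": [
    [[0,0,0,0,0,0],[0,0,0,0,0,0],[0,0,0,0,0,0],[0,0,0.05,0,0,0],[0,0,0.2,0,0,0],[0,0,0.4,0,0,0],[0,0,0.6,0,0,0],[0,0,0.7,0,0,0]]
  ],
  "claw": 0.3
}}

```text
time: 30.52
tcp_pos: [0.5233, 0.3287, 0.2288]
ee_rot: [0.129, 3.134, 0.004]
force: [-0.5, -0.9, 0.5]
gripper_width: 0.0328
```

>>> {"op": "move_arm", "data": {
  "series": [
    [[0,-0.15,0,0,0,-0.1],[0,-0.3,0,0,0,-0.2],[0.05,-0.47,0,0,0,-0.3],[0.1,-0.64,0,0,0,-0.4],[0.15,-0.82,0,0,0,-0.5],[0.19,-1,0,0,0,-0.6],[0.19,-1,0,0,0,-0.7],[0.19,-1,0,0,0,-0.8]]
  ]
}}

```text
time: 31.52
tcp_pos: [0.5799, 0.0276, 0.2249]
ee_rot: [1.957, 2.457, 0.001]
force: [0.9, -0.2, -0.4]
gripper_width: 0.0332
```

>>> {"op": "move_arm", "data": {
  "series": [
    [[0,-0.2,0,0,0,-0.096],[0,-0.4,0,0,0,-0.096],[0,-0.6,0,0,0,-0.096],[0,-0.8,0,0,0,-0.096],[0,-0.95,0,0,0,-0.096],[0,-1,0,0,0,-0.096],[0,-1,-0.15,0,0,-0.096],[0,-1,-0.2,0,0,-0.096]]
  ]
}}

```text
time: 32.52
tcp_pos: [0.5792, -0.2704, 0.162]
ee_rot: [-2.126, -2.308, 0.001]
force: [-0.9, -0.2, -0.2]
gripper_width: 0.033
```

Run:
```python
from rig import monitor, grab_frame
from h import *
import cv2
f=grab_frame("top");a=f["pixels"][:,:,::-1]
b=cv2.resize(a[185:265,95:205],(550,400),interpolation=cv2.INTER_CUBIC)
cv2.imwrite("pics/m4.png",b)
```

```text
(no output)
```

View pics/m4.png

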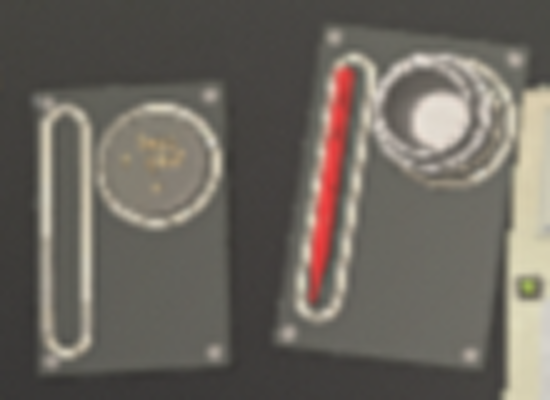

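The pen lies in its outline, from (345,68) to (315,300), and the dish and covers are unchanged. Next are the tweezers.

>>> {"op": "move_arm", "data": {
  "series": [
    [[0,-0.133,-0.15,0,0,0],[0,-0.133,-0.3,0,0,0],[0,-0.133,-0.42,0,0,0],[0,-0.133,-0.49,0,0,0],[0,-0.133,-0.52,0,0,0],[0,-0.133,-0.532,0,0,0],[0,-0.133,-0.532,0,0,0]]
  ]
}}

```text
time: 33.45
tcp_pos: [0.5804, -0.3117, 0.0052]
ee_rot: [2.128, 2.309, 0.0]
force: [-0.1, 0.2, -0.0]
gripper_width: 0.0331
```

>>> {"op": "move_arm", "data": {
  "series": [
    [[0,0,-0.003,0,0,0],[0,0,-0.003,0,0,0],[0,0,-0.003,0,0,0],[0,0,-0.003,0,0,0],[0,0,0,0,0,0],[0,0,0.03,0,0,0],[0,0,0.1,0,0,0],[0,0,0.2,0,0,0]]
  ],
  "claw": 1,
  "grip_force": 10
}}

```text
time: 34.45
tcp_pos: [0.5798, -0.3114, 0.0657]
ee_rot: [-2.129, -2.31, 0.0]
force: [0.2, 0.2, 0.2]
gripper_width: 0.0136
```

>>> {"op": "move_arm", "data": {
  "series": [
    [[0,0,0.18,0,0,0],[0,0.05,0.35,0,0,0],[0,0.15,0.48,0,0,0.1],[-0.03,0.3,0.53,0,0,0.2],[-0.06,0.48,0.53,0,0,0.3],[-0.1,0.66,0.53,0,0,0.4],[-0.14,0.84,0.53,0,0,0.5],[-0.188,1,0.53,0,0,0.6]]
  ]
}}

```text
time: 35.45
tcp_pos: [0.5228, -0.0097, 0.2248]
ee_rot: [0.84, 3.025, 0.001]
force: [0.5, -1.4, 0.6]
gripper_width: 0.0133
```

>>> {"op": "move_arm", "data": {
  "series": [
    [[0,0.17,0,0,0,0.1],[0,0.34,0,0,0,0.2],[-0.03,0.5,0,0,0,0.3],[-0.06,0.66,0,0,0,0.4],[-0.1,0.82,0,0,0,0.4],[-0.1,0.95,0,0,0,0.4],[-0.1,1,0,0,0,0.4],[-0.1,1,0,0,0,0.4]]
  ]
}}

```text
time: 36.45
tcp_pos: [0.4934, 0.2886, 0.2237]
ee_rot: [-0.129, 3.138, 0.0]
force: [0.0, -1.1, -0.4]
gripper_width: 0.0134
```

>>> {"op": "move_arm", "data": {
  "series": [
    [[0,0.17,0,0,0,0],[0,0.34,0,0,0,0],[0,0.5,0,0,0,0],[0,0.61,0,0,0,0],[0,0.633,-0.1,0,0,0],[0,0.633,-0.25,0,0,0],[0,0.633,-0.35,0,0,0],[0,0.633,-0.35,0,0,0]]
  ]
}}

```text
time: 37.45
tcp_pos: [0.4936, 0.4764, 0.1164]
ee_rot: [0.125, -3.136, 0.004]
force: [0.0, 0.3, -0.5]
gripper_width: 0.0133
```

>>> {"op": "move_arm", "data": {
  "series": [
    [[0,0.002,-0.12,0,0,0],[0,0.002,-0.22,0,0,0],[0,0.002,-0.29,0,0,0],[0,0.002,-0.32,0,0,0],[0,0.002,-0.34,0,0,0],[0,0.002,-0.35,0,0,0],[0,0.002,-0.353,0,0,0],[0,0.002,-0.353,0,0,0]]
  ]
}}

```text
time: 38.45
tcp_pos: [0.4936, 0.4792, 0.0127]
ee_rot: [-0.128, 3.139, 0.001]
force: [0.2, -0.6, -0.0]
gripper_width: 0.0132
```

>>> {"op": "move_arm", "data": {
  "series": [
    [[0,0,0,0,0,0],[0,0,0,0,0,0],[0,0,0,0,0,0],[0,0,0.05,0,0,0],[0,0,0.2,0,0,0],[0,0,0.4,0,0,0],[0,0,0.6,0,0,0],[0,0,0.7,0,0,0]]
  ],
  "claw": 0.3
}}

```text
time: 39.45
tcp_pos: [0.4939, 0.4794, 0.2277]
ee_rot: [-0.128, 3.134, 0.006]
force: [0.8, -0.1, 0.3]
gripper_width: 0.0329
```

>>> {"op": "move_arm", "data": {
  "series": [
    [[0,-0.2,0,0,0,0],[0,-0.4,0,0,0,0],[0,-0.6,0,0,0,0],[0,-0.8,0,0,0,0],[0,-1,0,0,0,0],[0,-1,0,0,0,0],[0,-1,0,0,0,0]]
  ]
}}

```text
time: 40.33
tcp_pos: [0.4936, 0.1793, 0.2232]
ee_rot: [-0.127, 3.138, 0.001]
force: [0.5, -0.1, -0.5]
gripper_width: 0.0327
```

>>> {"op": "move_arm", "data": {
  "series": [
    [[0,-0.2,0,0,0,0],[0,-0.4,0,0,0,0],[0,-0.6,0,0,0,0],[0,-0.6,0,0,0,0],[0,-0.6,0,0,0,0]]
  ]
}}

```text
time: 40.95
tcp_pos: [0.4938, 0.0002, 0.2224]
ee_rot: [-0.129, 3.139, 0.0]
force: [0.5, 0.4, -0.2]
gripper_width: 0.033
```

Run:
```python
from rig import monitor, grab_frame
from h import *
import cv2
f=grab_frame("top");a=f["pixels"][:,:,::-1]
b=cv2.resize(a[185:265,95:205],(550,400),interpolation=cv2.INTER_CUBIC)
c=cv2.resize(a[190:300,285:425],(560,440),interpolation=cv2.INTER_CUBIC)
b=cv2.copyMakeBorder(b,0,40,0,0,cv2.BORDER_CONSTANT)
cv2.imwrite("pics/m5.png",cv2.resize(np.hstack([b,c]),(800,317)))
s=grab_frame("scene")["pixels"][:,:,::-1];p=np.array([proj(grab_frame("scene"),(.52,.36,.02))])[0];print(p)
x,y=map(int,p);cv2.imwrite("pics/s5.png",cv2.resize(s[max(0,y-60):y+60,max(0,x-80):x+80],(800,600),interpolation=cv2.INTER_CUBIC))
```

```text
[237.42372974 204.14887419]
```

View pics/m5.png

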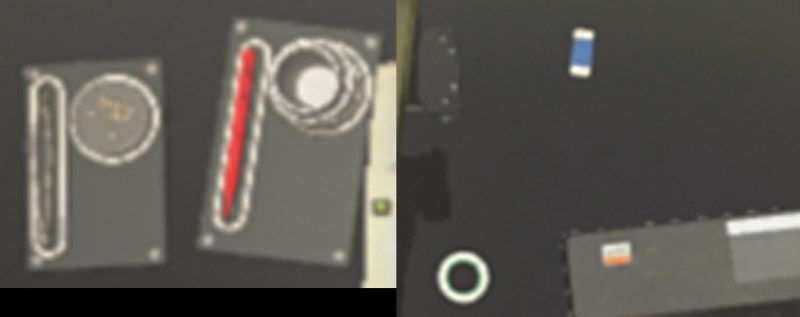

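View pics/s5.png

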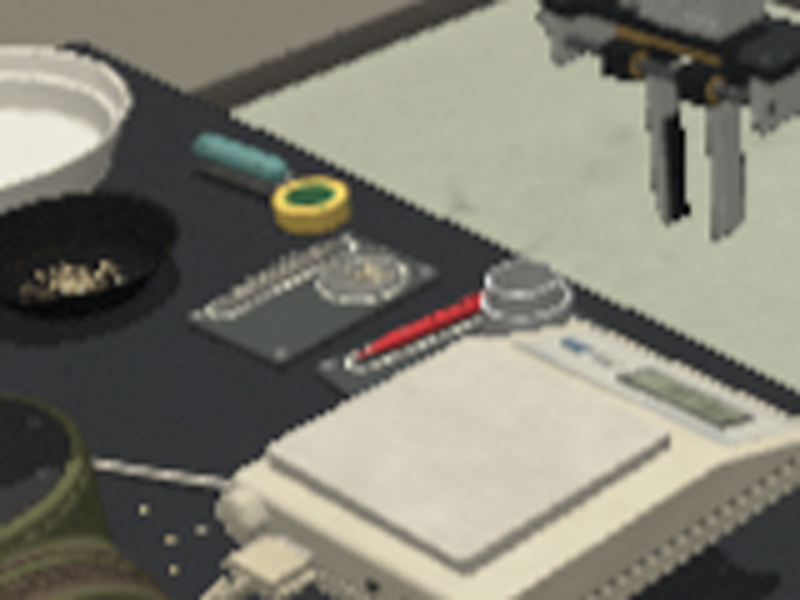

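The last views show every part in place. The tweezers are in their outline (about (45,165)) and the dish in its circle (113,120). The pen is in its outline, and the tall cover stands upright in the wide one. Eraser and tape are unmoved.

```bash
python3 -c "
from rig import arm;print(arm.job_done())"
```

```text
the job is handed in; nothing more can be done
None
```

I made up both kits and handed the job in at about 41 s of the 136 s allowed; no verdict came back.

- **Cover kit:** the wide cover sits within about 2 mm of the double circle's centre. The tall cover is upright inside it, with its rim within 1–2 mm of where a centred fit would put it. The pen lies inside its long outline, about 1–2 mm off its centre line.
- **Counting kit:** the dish is centred in its circle and was carried with the tool vertical throughout. The tweezers lie inside their long outline.
- **Bystanders:** the eraser, tape roll and pink look-alikes were not touched. The eraser and tape roll appear where they started.

The last checks were by eye on two camera views. I estimated the placing errors above from earlier pictures and arm readings, and did not measure them again at the end. The arm was clear of everything with the gripper empty, and no check failed. The only disagreements were small. The gripper read the cover widths about 2 mm under their stated sizes, and the top view first showed the tweezers 7 mm short, which the second camera corrected.

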